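# Complete and square up a pile of culture plates on a plate stacker

## Task

Complete the pile of culture plates on the stacker: push the orange-tagged plate off the green loading ledge onto the two plates already lying there, until it lies flat on them with its long sides in line with theirs. Then wind the blue handwheel clockwise until the blue jaw comes up against its red stop, so that all three plates end as one square pile. Leave the tip box, the bottle and the dish where they are.

Things in the scene. Friction and masses are not known exactly. Their poses are not given: they have to be found in the camera images.
- stacker: Plate stacker fixed to the bench, aluminium base 12 mm thick. Origin: on the bench under the centre of the pile place; x is the way a plate is pushed from the ledge onto the pile, y points from the fixed fence to the jaw and handwheel, z up. The pile stands on the base. A white drive housing lies under the handwheel at x -120 to 20, y 135 to 240, top at z 52 mm.
- ledge_end (a point): Middle of the green loading ledge's edge next to the pile, on its top, 54 mm above the bench (2 mm above the top of two stacked plates), at stacker x -47.5, y 0. The ledge runs 110 mm back from here along -x and from y -70 to 95 mm.
- end_posts (a point): Point midway between the two black end posts, in the plane of their faces (stacker x 43.5), at the height of their tops, 66 mm above the bench. Posts 18 mm wide at y -35 and 35 mm. A plate pushed against them is in place: its centre then lies at x 0.7 mm.
- fence_face (a point): Top edge of the face of the black fixed fence, 66 mm above the bench, at stacker y -65; the fence runs from x -35 to 40 mm.
- jaw_stop (a point): Top edge of the small red jaw stop, on the side that the jaw meets: stacker x 58, y 65, 50 mm above the bench; the stop is 16 mm square.
- plate_top: The plate to be moved, with an orange tag on its long side facing -x and on the lid there: lidded culture plate, flat rigid block 85.5 mm along its x, 128 mm along its y, 20 mm high, 0.1 to 0.2 kg. Origin: centre of its underside. It starts on the ledge, long sides roughly across the stacker's x, 6 to 20 mm off the pile's middle towards the jaw.
- plate_mid: Second plate of the pile (yellow tag), same size, origin at the centre of its underside, 32 mm above the bench.
- plate_low: Lowest plate of the pile (blue tag), same size, origin at the centre of its underside, 12 mm above the bench.
- jaw (a joint): Blue jaw, upright slab moved by the handwheel along the stacker's -y; it pushes the plates' short ends towards the fixed fence. Stacker x -32 to 66 mm, 14 mm thick, top at z 66 mm. Value in m: 0 = open (face at y 99 mm), 0.034 = against the red stop (face at y 65 mm, 2 mm more room than the plates need). Starts 0 to 6 mm closed; 20 mm per turn of the wheel.
- jaw_face (a point): Point on the jaw's pushing face, 39.5 mm above the bench; turns and axes as the stacker.
- wheel (a joint): Blue handwheel, 104 mm across, lying flat (upright axis), its top face 71 mm above the bench. Value in rad, grows clockwise seen from above and closes the jaw; 10.68 = jaw at its stop. The wheel is stiff enough to stay where it is left.
- wheel_hub (a point): Centre of the handwheel on its axis, 72 mm above the bench (in the stacker frame x -70, y 187 mm).
- crank_grip (a point): Point on the axis of the black upright crank handle on the handwheel, 104 mm above the bench, where to hold it. The handle is a free-spinning cylinder 18 mm in diameter, from 72 to 120 mm above the bench, 42 mm from the wheel's axis; turning takes about 1 to 3 N there.
- tip_box: Bystander: blue pipette tip box with clear lid, 75 x 110 x 54 mm, origin at the centre of its underside.
- bottle: Bystander: amber bottle with white cap, 60 mm in diameter, 110 mm high, origin at the centre of its underside.
- dish: Bystander: closed round dish, 90 mm in diameter, 16 mm high, origin at the centre of its underside.

How it is judged:
By the outcome, as a careful person would: the job done as asked, in the order asked, and still so for the second after the job is handed in, with the robot touching nothing.
It also fails if it takes over 64 s, if anything falls off the work surface, if the arm or the gripper's body presses on something with over 40 N, if the wrist force passes 120 N, or if a joint passes its speed limit or range.

## Robot

A 7-joint arm with a two-finger parallel gripper is mounted at the origin on the work surface. World frame = base frame: x ahead of the robot, y to its left, z up, the work surface at z = 0. Lengths are in m, angles in rad, forces in N, time in s.
With the tool pointing down it reaches from about 0.4 to 0.85 m from the base axis. Payload 10.4 kg.
Tool frame: the origin (TCP) lies between the finger pads; the fingertips stand manip.tip_extent ahead of it and the grasp point (between the pads) lies 6 mm ahead of it (manip.tip_extent is the distance from the TCP to the fingertips, in m); z points along the fingers, y is the line along which they close (so a half turn about z gives the same grasp; the last joint's range is limited). The gripper opens to 85 mm and grips with 20 to 120 N. Pads are 22 mm wide; open, the fingers measure 114 mm over their backs; the gripper's body (76 mm by 85 mm) begins 54 mm behind the grasp point. The pads swing forward as they close: fully open they stand 13 mm farther back than shut.
Start: joints at [1.222, 0.332, -0.065, 1.46, 0.022, 1.35, -0.088], TCP at [0.2, -0.592, 0.256] pointing down, gripper open.
Joint ranges: [-2.6, 2.6], [-0.5, 2.12], [-1.47, 1.34], [0.16, 2.42], [-1.27, 4.41], [0.06, 2.06], [-2.6, 2.6]. Speed limits (rad/s): [2.22, 2.22, 2.79, 2.79, 3.14, 3.14, 3.14].

## Interface

Orientations are given as a unit quaternion [x, y, z, w].
In Python, from workcell import get_obs, optics, workorder, manip gives the robot as it stands.
- The arm moves only by the tool jog_arm, never from a script. Its argument "increments" is a list of rows, each a list of 7 numbers: the shift along the tool's x, y, z in m, then the turn, a rotation vector about the tool's x, y, z in rad, then the opening, from -1 (shut) to 1 (fully open). A call has 1 to 5 rows; each row is the pose to reach, as a shift and turn from the pose commanded when the call began, along the tool's axes at that moment; what a row does not reach only later rows make up. A row lasts 1/12 s, in which the tool goes at most 41.7 mm and 7.16 degrees, less where a joint would pass 70% of its speed; a pose out of reach is approached as far as the arm can. A call with a gripper value outside its range is refused whole. The fingers move at their own pace and stop on an object; "grip_force" is the grip in N (left out, the last holds). Time passes only in rows, so rows that repeat a pose let the fingers close. It gives the time, the measured TCP pose, the force, the opening and the grip force at its end, in the units of the state.
- get_obs(): the state, without advancing time (a new reading comes with each control period).
- optics.camera(name): name is "scene" or "top"; returns a dict with "color" (384x512x3 uint8, red, green, blue), "depth" (384x512 float32, m along the optical axis (not along the pixel's ray), 0 where there is no reading), "K" (3x3 intrinsics, pixels), "k1" (the pictures are not rectified: a ray, as slopes to the right and down, at radius r is drawn at 1 + k1 r^2 times it, then the intrinsics apply), "R" (3x3) and "t" (3): a world point X has camera coordinates R X + t. Camera axes: x right, y down, z forward; pixel columns grow to the right and rows downward; lengths in m; the calibration is good to about 2 mm. A picture is of the moment at which its call begins.
- workorder.hand_in(): hands the job in; it is judged then, once.
The state is a dict: "clock": time; "joint_pos": joint angles; "joint_velocities": joint speeds; "tau": joint torques, N m; "position": TCP position; "ee_rot": TCP orientation; "ft_force": force on the tool from outside, world axes, zero at the start; "torque": the same for the moment, N m; "grip_width": opening from 0.0 (shut) to 1.0 (fully open); "grasp_force": force on a finger pad.
Only numpy, scipy, OpenCV 4.12 (cv2) and the standard library are available. Lean on these libraries where they do the work, as an engineer would, in place of code of your own. Each camera call takes 0.05 s, during which the arm holds its last target. There are 200 camera calls.

## Working session

There is one attempt and no reset: what is moved stays moved. The work goes in short steps, Python scripts to look and compute and a tool call to move; the robot and the scene stay as the last step left them, time stands still between calls to the robot, and variables do not carry over. Pictures are saved under pics/ and viewed, at most 10 in all, crops included, and the job is handed in when it is done.

Besides the shell and the picture viewer there is one more tool, called after ">>>" in YAML: its name, and indented under it one key for each argument. jog_arm: Moves the arm, as the interface text tells. Its arguments: {"type":"object","properties":{"increments":{"type":"array"},"grip_force":{"type":"number"}},"required":["increments"]}

```bash
mkdir -p pics
python3 - <<'E'
from workcell import get_obs, optics, manip
import cv2, numpy as np
print(get_obs(), manip.tip_extent)
for n in("scene","top"):
    c=optics.camera(n); np.savez(f"pics/{n}0.npz",**c)
    cv2.imwrite(f"pics/{n}0.png",cv2.resize(c["color"][:,:,::-1],(800,600),interpolation=cv2.INTER_CUBIC))
    print(n,c["K"].tolist(),c["k1"],c["R"].round(4).tolist(),c["t"])
E
```

```text
{'clock': 0.0, 'joint_pos': array([ 1.22240935,  0.3328643 , -0.06470021,  1.46095344,  0.02159402,
        1.349886  , -0.08849149]), 'joint_velocities': array([-1.61760395e-03,  2.13885858e-04,  3.59186712e-04,  1.11518038e-03,
        1.02168502e-05, -3.51406951e-04, -2.16198967e-04]), 'tau': array([ 2.61239993e-04, -6.25451803e+01,  4.91578924e-02, -3.91601515e+01,
        1.62036525e-02,  1.00239721e-02,  1.25701050e-07]), 'position': array([ 0.19992314, -0.59180172,  0.25551484]), 'ee_rot': array([ 9.86759596e-01,  1.62188157e-01, -1.44312570e-04, -6.93049988e-04]), 'ft_force': array([-0.20368434,  0.99341594,  0.20279191]), 'torque': array([ 0.06105466, -0.01966277, -0.04208212]), 'grasp_force': 0.0, 'grip_width': 0.9996580790278675} 0.025
scene [[385.7471665693785, 0.0, 259.06279219742413], [0.0, 385.7471665693785, 187.9375018081827], [0.0, 0.0, 1.0]] -0.08362421511357704 [[-0.8051, 0.593, 0.0107], [0.4935, 0.6797, -0.5426], [-0.3291, -0.4316, -0.8399]] [ 0.53724536 -0.2308938   0.97195297]
top [[419.06995742330605, 0.0, 256.878053797132], [0.0, 419.06995742330605, 193.2279295080591], [0.0, 0.0, 1.0]] -0.048231046260081234 [[-0.0365, -0.9993, -0.0022], [-0.9715, 0.036, -0.2344], [0.2343, -0.0064, -0.9721]] [-0.03921671  0.64407545  0.78288643]
```

View pics/scene0.png

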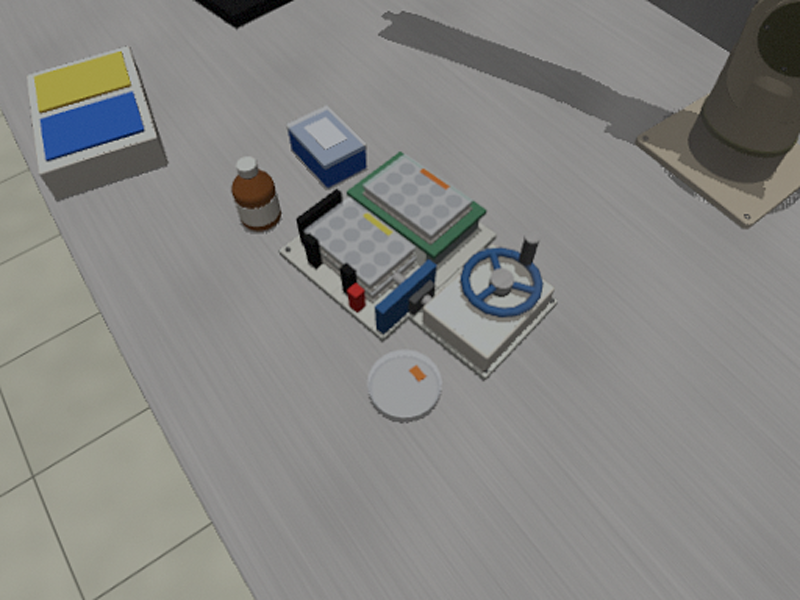

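View pics/top0.png

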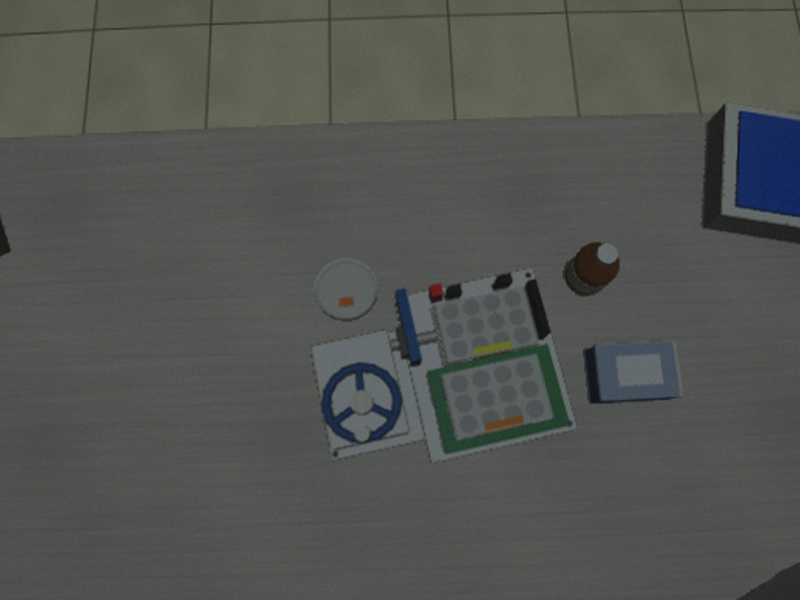

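The scene view shows the ledge with the orange-tagged plate at about (415,195), the pile at (360,245) and the wheel at (502,282), with the crank at (530,245). The top view shows the same layout with the crank at (362,433). I'll crop both for measuring.

Run:
```python
import cv2, numpy as np
for n,x,y in(("top",195,168),("scene",178,92)):
    im=np.load(f"pics/{n}0.npz")["color"][y:y+140,x:x+190,::-1]
    im=cv2.resize(im,None,fx=4.2,fy=4.2,interpolation=cv2.INTER_CUBIC)
    cv2.imwrite(f"pics/{n}_crop0.png",cv2.convertScaleAbs(im,alpha=1.5,beta=10)); print(im.shape)
```

```text
(588, 798, 3)
(588, 798, 3)
```

View pics/top_crop0.png

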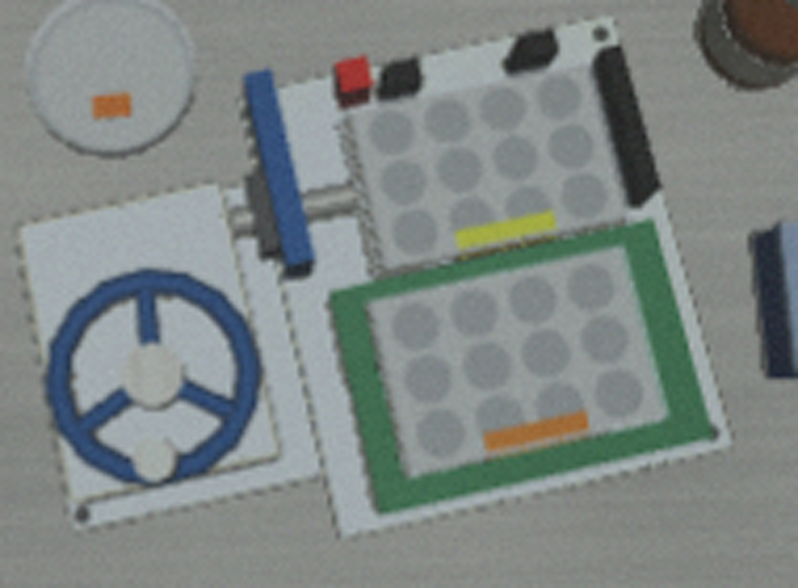

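View pics/scene_crop0.png

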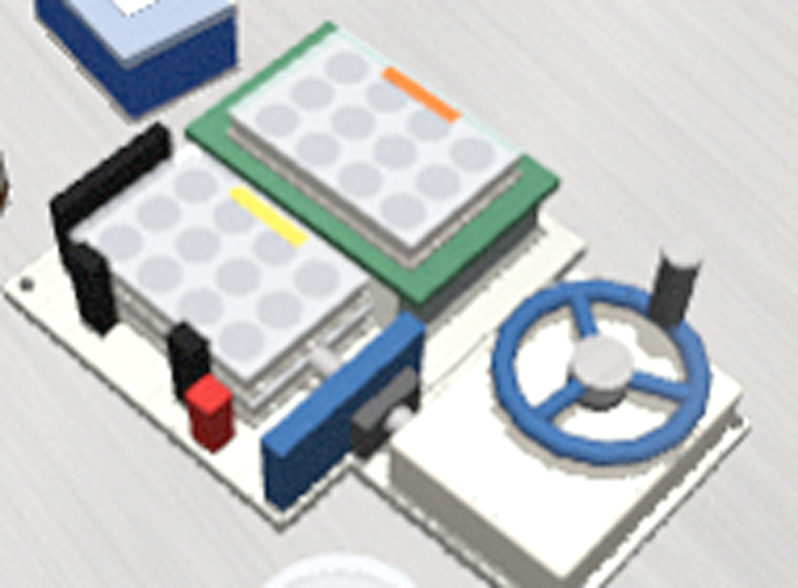

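The top crop shows these points:
- **Ledge corners:** (332,292), (655,222), (715,435), (378,512)
- **Plate lid corners:** (370,300), (627,247), (668,418), (405,477)
- **Hub and crank top:** hub (153,375), crank top (155,460)

The scene crop shows the same points:
- **Ledge corners:** (418,300), (187,131), (331,22), (558,182)
- **Plate lid corners:** (412,252), (230,115), (345,35), (522,155)
- **Hub and crank top:** hub (603,360), crank top (683,255)

```bash
cat > h.py <<'E'
import cv2, numpy as np
from scipy.optimize import least_squares
def dist(c):
    return np.array([float(c["k1"]),0,0,0,0])
def proj(c,X): return cv2.projectPoints(np.atleast_2d(X).astype(float),cv2.Rodrigues(c["R"])[0],c["t"],c["K"],dist(c))[0][:,0]
def full(p,x0,y0,s=4.2): return (np.array(p,float)+.5)/s-.5+[x0,y0]
def tri(cs,uvs):
    P=[np.c_[c["R"],c["t"]] for c in cs]
    n=[cv2.undistortPoints(np.array(u,float)[:,None],c["K"],dist(c))[:,0].T for c,u in zip(cs,uvs)]
    X=cv2.triangulatePoints(P[0],P[1],n[0],n[1]); return (X[:3]/X[3]).T
def on_plane(c,uv,z):
    n=cv2.undistortPoints(np.array(uv,float)[:,None],c["K"],dist(c))[:,0]
    d=np.c_[n,np.ones(len(n))]@c["R"]; o=-c["R"].T@c["t"]
    return o+d*((z-o[2])/d[:,2])[:,None]
def rz(a): return np.array([[np.cos(a),-np.sin(a)],[np.sin(a),np.cos(a)]])
def fit2(loc,w):  # rigid 2D fit w=R loc+t
    lc,wc=loc.mean(0),w.mean(0); A=loc-lc;B=w-wc
    a=np.arctan2((A[:,0]*B[:,1]-A[:,1]*B[:,0]).sum(),(A*B).sum())
    t=wc-rz(a)@lc; return a,t,(w-(loc@rz(a).T+t))
E
python3 - <<'E'
from h import *
np.set_printoptions(precision=4,suppress=True)
T,S=[dict(np.load(f"pics/{n}0.npz")) for n in("top","scene")]
t=full([(332,292),(655,222),(715,435),(378,512),(153,375),(155,460),(370,300),(627,247),(668,418),(405,477)],195,168)
s=full([(418,300),(187,131),(331,22),(558,182),(603,360),(683,255),(412,252),(230,115),(345,35),(522,155)],178,92)
X=tri([T,S],[t,s]); print(X)
L=np.array([[-47.5,95],[-47.5,-70],[-157.5,-70],[-157.5,95],[-70,187]])/1e3
a,o,r=fit2(L,X[:5,:2]); print("stacker",a,o,r*1e3)
P=np.array([[42.75,64],[42.75,-64],[-42.75,-64],[-42.75,64]])/1e3
b,p,r=fit2(P,X[6:10,:2]); print("plate",b,p,r*1e3,"in stacker",rz(a).T@(p-o)*1e3,b-a)
print("crank st",(rz(a).T@(X[5,:2]-o))*1e3)
for nm,c,uv in(("T",T,t),("S",S,s)):
    Y=on_plane(c,uv[:4],.054); a1,o1,r=fit2(L[:4],Y[:,:2]); Z=on_plane(c,uv[6:],.074); b1,p1,r2=fit2(P,Z[:,:2]); print(nm,a1,o1,b1-a1,rz(a1).T@(p1-o1)*1e3,abs(r*1e3).max(),abs(r2*1e3).max(), rz(a1).T@(on_plane(c,uv[5:6],.12)[0,:2]-o1)*1e3)
    d=c["depth"]; q=np.round(uv[4]).astype(int); print(d[q[1],q[0]])
E
```

```text
[[ 0.5534 -0.0939  0.0537]
 [ 0.5822 -0.2557  0.0493]
 [ 0.476  -0.2741  0.0536]
 [ 0.4477 -0.1116  0.0522]
 [ 0.5146 -0.0065  0.0723]
 [ 0.473  -0.0091  0.1168]
 [ 0.5463 -0.1106  0.0691]
 [ 0.5671 -0.2364  0.0689]
 [ 0.4846 -0.2491  0.0682]
 [ 0.4634 -0.1242  0.0715]]
stacker 0.17760694703284413 [ 0.6177 -0.1781] [[-0.695  -0.9779]
 [-1.0879 -0.3603]
 [ 1.0195  0.7002]
 [ 1.8949  0.7598]
 [-1.1315 -0.1219]]
plate 0.16357453398141664 [ 0.5153 -0.18  ] [[-0.8431 -0.6501]
 [-0.8208 -0.1263]
 [ 0.995   1.1008]
 [ 0.6689 -0.3245]] in stacker [-101.0586   16.1163] -0.014032413051427495
crank st [-112.4951  191.8225]
T 0.17658969806286462 [ 0.6183 -0.1784] -0.012466865509565411 [-101.4702   16.5203] 1.8072953315206863 1.5223542784834065 [-113.2165  191.596 ]
0.8344789
S 0.17607487319495976 [ 0.6185 -0.1762] -0.0035369806495647027 [-99.4126  17.8655] 2.554587886755541 3.3997732605424713 [-111.655   191.3945]
0.7443156
```

>>> jog_arm:
  increments:
    - [0.355, -0.301, 0, 0, 0, 0.149, 1]
    - [0.355, -0.301, 0, 0, 0, 0.149, 1]
    - [0.355, -0.301, 0, 0, 0, 0.149, 1]
    - [0.355, -0.301, 0, 0, 0, 0.149, 1]
    - [0.355, -0.301, 0, 0, 0, 0.149, 1]

```text
clock: 0.52
position: [0.308, -0.4117, 0.256]
ee_rot: [0.996, 0.088, -0.0, -0.0]
ft_force: [1.5, 0.3, 0.2]
grip_width: 0.998
grasp_force: 0.0
```

```bash
cat >> h.py <<'E'
from scipy.spatial.transform import Rotation as Ro
A,O=0.177,np.array([.6182,-.1780])
def st(p): return rz(A).T@(np.array(p[:2])-O)*1e3
def inc(x,y,z,o,yaw=0):  # stacker mm, TCP z in mm -> tool increment from obs
    w=np.r_[rz(A)@(np.array([x,y])/1e3)+O,z/1e3]; R=Ro.from_quat(o["ee_rot"])
    want=Ro.from_euler("z",A+yaw)*Ro.from_euler("x",np.pi)
    return (R.inv().apply(w-o["position"])).round(4),(R.inv()*want).as_rotvec().round(4)
E
python3 - <<'E'
from h import *
from workcell import get_obs,manip
o=get_obs(); print(o["clock"],o["position"],o["ft_force"],inc(-180,16.5,160,o),manip.tip_extent,[a for a in dir(manip) if a[0]!="_"])
E
```

```text
0.5167 [ 0.30797835 -0.41167164  0.25602998] [1.45698843 0.29027812 0.23963823] (array([ 0.1665, -0.1919,  0.096 ]), array([-0.0001,  0.0004, -0.0004])) 0.025 ['MotionError', 'tip_extent']
```

>>> jog_arm:
  increments:
    - [0.166, -0.192, 0.06, 0, 0, 0, 1]
    - [0.166, -0.192, 0.06, 0, 0, 0, 1]
    - [0.166, -0.192, 0.06, 0, 0, 0, 1]
    - [0.166, -0.192, 0.06, 0, 0, 0, 1]
    - [0.166, -0.192, 0.06, 0, 0, 0, 1]

```text
clock: 0.93
position: [0.4114, -0.2375, 0.2079]
ee_rot: [0.996, 0.088, -0.0, 0.0]
ft_force: [1.6, -1.5, 0.3]
grip_width: 0.998
grasp_force: 0.0
```

Run:
```python
from h import *
from workcell import get_obs,manip
o=get_obs(); print(o["clock"],o["position"],o["ft_force"],inc(-180,16.5,120,o))
```

```text
0.9333 [ 0.41141754 -0.23745785  0.20793596] [ 1.6008576  -1.54776206  0.3190883 ] (array([ 0.034 , -0.0387,  0.0879]), array([ 0.0004,  0.0001, -0.0004]))
```

>>> jog_arm:
  increments:
    - [0.034, -0.039, 0.03, 0, 0, 0, 1]
    - [0.034, -0.039, 0.06, 0, 0, 0, 1]
    - [0.034, -0.039, 0.09, 0, 0, 0, 1]
    - [0.034, -0.039, 0.108, 0, 0, 0, 1]
    - [0.034, -0.039, 0.108, 0, 0, 0, 1]

```text
clock: 1.35
position: [0.4352, -0.1936, 0.0965]
ee_rot: [0.996, 0.089, -0.003, -0.002]
ft_force: [0.4, 0.8, -0.0]
grip_width: 1.002
grasp_force: 0.0
```

Run:
```python
from h import *
from workcell import get_obs,optics
o=get_obs(); print(o["clock"],o["position"],o["ft_force"],st(o["position"]))
ims=[]
for n,x,y in(("scene",225,60),("top",250,200)):
    c=optics.camera(n);np.savez(f"pics/{n}1.npz",**c)
    im=c["color"][y:y+120,x:x+110,::-1]
    im=cv2.resize(im,None,fx=3.6,fy=3.6,interpolation=cv2.INTER_CUBIC); ims.append(cv2.convertScaleAbs(im,alpha=1.4,beta=10))
    R=Ro.from_quat(o["ee_rot"])
    print(n,[((proj(c,o["position"]+R.apply([0,yy,zz]))[0]+.5-[x,y])*3.6).round() for yy in(-.05,.05) for zz in(.012,.025)])
cv2.imwrite("pics/f1.png",np.hstack(ims))
```

```text
1.35 [ 0.43521867 -0.1935699   0.09650178] [ 0.38922247  0.83350488 -0.03189657] [-182.86400297   16.89220998]
scene [array([308., 186.]), array([306., 201.]), array([183., 105.]), array([183., 121.])]
top [array([194., 362.]), array([191., 362.]), array([374., 320.]), array([369., 321.])]
```

View pics/f1.png

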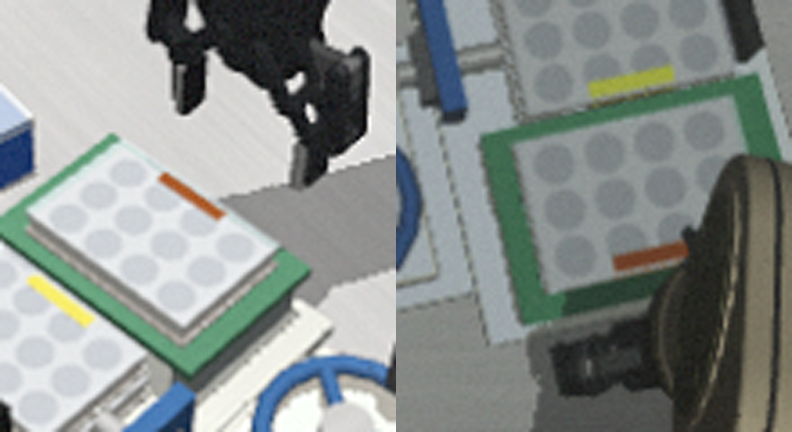

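The left half of the picture shows the open fingertips at (188,112) and (300,187), about 12 mm ahead of the TCP, behind the ledge. I'll lower until the tips are just above ledge height, then push.

>>> jog_arm:
  increments:
    - [0, 0, 0.015, 0, 0, 0, 1]
    - [0, 0, 0.025, 0, 0, 0, 1]
    - [0, 0, 0.025, 0, 0, 0, 1]
    - [0, 0, 0.025, 0, 0, 0, 1]

```text
clock: 1.78
position: [0.4377, -0.1952, 0.076]
ee_rot: [0.996, 0.088, 0.0, 0.0]
ft_force: [0.1, -1.3, 0.1]
grip_width: 1.002
grasp_force: 0.0
```

Run:
```python
from h import *
from workcell import get_obs,optics
o=get_obs(); print(o["clock"],o["position"],o["ft_force"],st(o["position"]),inc(-150,16.5,72,o))
```

```text
1.7833 [ 0.4377241  -0.19522033  0.07596329] [ 0.10215722 -1.29980298  0.06908297] [-180.6883206    14.82641682] (array([ 0.0307, -0.0017,  0.004 ]), array([ 0.0002, -0.0001, -0.0006]))
```

>>> jog_arm:
  increments:
    - [0.01, -0.001, 0.003, 0, 0, 0, 1]
    - [0.02, -0.002, 0.003, 0, 0, 0, 1]
    - [0.027, -0.002, 0.003, 0, 0, 0, 1]
    - [0.034, -0.002, 0.003, 0, 0, 0, 1]
    - [0.041, -0.002, 0.003, 0, 0, 0, 1]

```text
clock: 2.2
position: [0.4785, -0.1856, 0.0725]
ee_rot: [0.996, 0.088, -0.0, 0.0]
ft_force: [-2.4, -0.7, 1.6]
grip_width: 1.001
grasp_force: 1.0
```

>>> jog_arm:
  increments:
    - [0.006, 0, 0, 0, 0, 0, 1]
    - [0.013, 0, 0, 0, 0, 0, 1]
    - [0.02, 0, 0, 0, 0, 0, 1]
    - [0.027, 0, 0, 0, 0, 0, 1]
    - [0.034, 0, 0, 0, 0, 0, 1]

```text
clock: 2.62
position: [0.5118, -0.1797, 0.0724]
ee_rot: [0.996, 0.088, -0.0, 0.0]
ft_force: [-1.8, -0.4, 1.1]
grip_width: 1.001
grasp_force: 0.9
```

Run:
```python
from h import *
from workcell import get_obs,optics
ims=[]
for n,x,y in(("scene",200,80),("top",255,165)):
    c=optics.camera(n);np.savez(f"pics/{n}2.npz",**c)
    im=c["color"][y:y+125,x:x+110,::-1]
    im=cv2.resize(im,None,fx=3.6,fy=3.6,interpolation=cv2.INTER_CUBIC); ims.append(cv2.convertScaleAbs(im,alpha=1.4,beta=10))
cv2.imwrite("pics/f2.png",np.hstack(ims))
o=get_obs(); print(o["clock"],o["position"],o["ft_force"],st(o["position"]),inc(-60,16.5,72,o))
```

```text
2.7167 [ 0.51249804 -0.17920628  0.07246141] [-1.50121099 -0.12085982 -0.17138379] [-104.26291078   17.42427917] (array([0.0443, 0.001 , 0.0005]), array([-0.0002, -0.0013,  0.0007]))
```

View pics/f2.png

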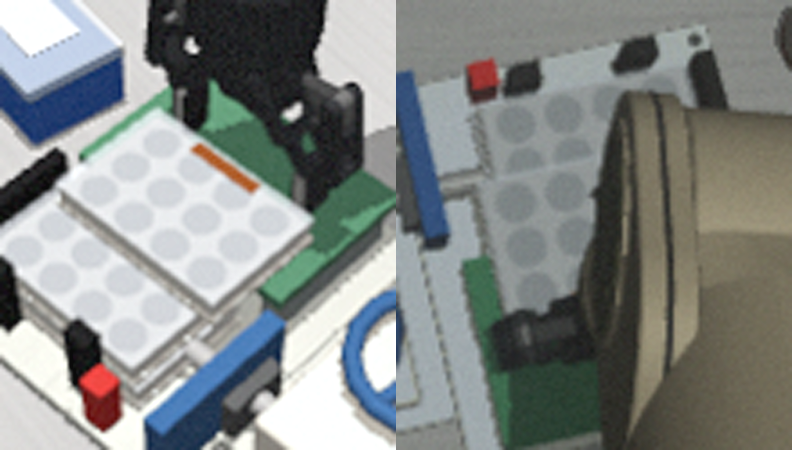

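The plate is going straight and now overlaps the pile, with its front edge at about (60,190)–(205,305) in the left half. I'll keep pushing and watch the force for post contact.

>>> jog_arm:
  increments:
    - [0.007, 0, 0, 0, 0, 0, 1]
    - [0.014, 0, 0, 0, 0, 0, 1]
    - [0.021, 0, 0, 0, 0, 0, 1]
    - [0.028, 0, 0, 0, 0, 0, 1]
    - [0.034, 0, 0, 0, 0, 0, 1]

```text
clock: 3.13
position: [0.5456, -0.1735, 0.0724]
ee_rot: [0.996, 0.088, 0.0, -0.0]
ft_force: [-0.7, -1.1, -1.1]
grip_width: 1.004
grasp_force: 0.3
```

>>> jog_arm:
  increments:
    - [0.003, 0, 0, 0, 0, 0, 1]
    - [0.006, 0, 0, 0, 0, 0, 1]
    - [0.008, 0, 0, 0, 0, 0, 1]
    - [0.008, 0, 0, 0, 0, 0, 1]

```text
clock: 3.47
position: [0.5528, -0.1723, 0.0724]
ee_rot: [0.996, 0.088, 0.0, -0.0]
ft_force: [-0.5, 0.2, 0.7]
grip_width: 0.998
grasp_force: 0.0
```

Run:
```python
from h import *
from workcell import get_obs,optics
o=get_obs(); print(o["clock"],o["position"],o["ft_force"],st(o["position"]))
```

```text
3.4667 [ 0.55281562 -0.1722834   0.07235582] [-0.50681551  0.18742849  0.73034357] [-63.35627019  17.13998917]
```

>>> jog_arm:
  increments:
    - [0.002, 0, 0, 0, 0, 0, 1]
    - [0.004, 0, 0, 0, 0, 0, 1]
    - [0.006, 0, 0, 0, 0, 0, 1]
    - [0.006, 0, 0, 0, 0, 0, 1]

```text
clock: 3.8
position: [0.5588, -0.1712, 0.0725]
ee_rot: [0.996, 0.088, 0.0, 0.0]
ft_force: [-0.3, -0.2, 0.2]
grip_width: 0.999
grasp_force: 0.0
```

>>> jog_arm:
  increments:
    - [0.001, 0, 0, 0, 0, 0, 1]
    - [0.002, 0, 0, 0, 0, 0, 1]
    - [0.002, 0, 0, 0, 0, 0, 1]

```text
clock: 4.05
position: [0.5605, -0.1711, 0.0725]
ee_rot: [0.996, 0.088, 0.0, 0.0]
ft_force: [-1.5, -0.1, -0.0]
grip_width: 0.996
grasp_force: 0.4
```

Run:
```python
from h import *
from workcell import get_obs,optics
ims=[]
for n,x,y in(("scene",185,95),("top",265,160)):
    c=optics.camera(n);np.savez(f"pics/{n}3.npz",**c)
    im=c["color"][y:y+100,x:x+98,::-1]
    im=cv2.resize(im,None,fx=4,fy=4,interpolation=cv2.INTER_CUBIC); ims.append(cv2.convertScaleAbs(im,alpha=1.4,beta=10))
cv2.imwrite("pics/f3.png",np.hstack(ims))
o=get_obs(); print(o["clock"],o["position"],o["ft_force"],st(o["position"]))
```

```text
4.15 [ 0.56047042 -0.17110013  0.07245708] [-0.36653651  0.02895383  1.00767093] [-55.6127237  16.9569331]
```

View pics/f3.png

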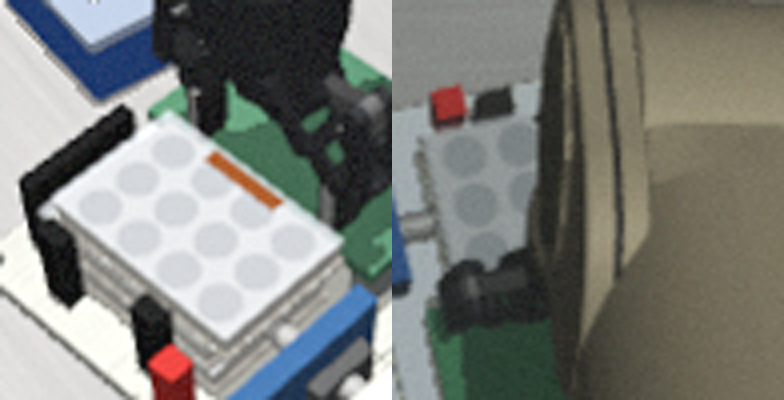

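The plate now covers the pile, with its front edge (50,210)–(225,345) close to the posts at (60,265) and (150,330). I'll creep until the posts stop it.

>>> jog_arm:
  increments:
    - [0.001, 0, 0, 0, 0, 0, 1]
    - [0.002, 0, 0, 0, 0, 0, 1]
    - [0.002, 0, 0, 0, 0, 0, 1]

```text
clock: 4.4
position: [0.5625, -0.1707, 0.0724]
ee_rot: [0.996, 0.088, 0.0, 0.0]
ft_force: [-0.4, 0.0, 0.9]
grip_width: 1.002
grasp_force: 0.4
```

>>> jog_arm:
  increments:
    - [0.001, 0, 0, 0, 0, 0, 1]
    - [0.0015, 0, 0, 0, 0, 0, 1]
    - [0.0015, 0, 0, 0, 0, 0, 1]

```text
clock: 4.65
position: [0.5634, -0.1705, 0.0723]
ee_rot: [0.996, 0.088, -0.001, 0.0]
ft_force: [-5.9, -0.4, 3.9]
grip_width: 0.999
grasp_force: 2.3
```

Run:
```python
from h import *
from workcell import get_obs
o=get_obs(); print(o["clock"],o["ft_force"],st(o["position"]))
```

```text
4.65 [-5.85427664 -0.36515746  3.90867941] [-52.63312517  16.99481956]
```

Force rises at TCP x −52.6, where the posts were expected. I'll add a little more to confirm.

>>> jog_arm:
  increments:
    - [0.001, 0, 0, 0, 0, 0, 1]
    - [0.001, 0, 0, 0, 0, 0, 1]
    - [0.001, 0, 0, 0, 0, 0, 1]

```text
clock: 4.9
position: [0.5635, -0.1705, 0.0722]
ee_rot: [0.996, 0.088, -0.001, 0.0]
ft_force: [-9.2, -0.1, 6.4]
grip_width: 1.001
grasp_force: 4.7
```

>>> jog_arm:
  increments:
    - [-0.01, 0, 0, 0, 0, 0, 1]
    - [-0.03, 0, 0, 0, 0, 0, 1]
    - [-0.05, 0, 0, 0, 0, 0, 1]
    - [-0.06, 0, -0.03, 0, 0, 0, 1]
    - [-0.06, 0, -0.06, 0, 0, 0, 1]

```text
clock: 5.32
position: [0.5025, -0.1812, 0.1315]
ee_rot: [0.996, 0.088, -0.002, -0.001]
ft_force: [1.6, -0.7, 0.6]
grip_width: 1.003
grasp_force: 0.0
```

>>> jog_arm:
  increments:
    - [0, -0.03, -0.03, 0, 0, 0, 1]
    - [0, -0.06, -0.03, 0, 0, 0, 1]
    - [0, -0.1, -0.03, 0, 0, 0, 1]
    - [0, -0.13, -0.03, 0, 0, 0, 1]
    - [0, -0.15, -0.03, 0, 0, 0, 1]

```text
clock: 5.73
position: [0.4788, -0.0297, 0.1627]
ee_rot: [0.996, 0.09, 0.001, -0.0]
ft_force: [0.4, 0.6, 0.8]
grip_width: 0.998
grasp_force: 0.0
```

Run:
```python
from h import *
from workcell import get_obs,optics
ims=[]
for n,x,y in(("scene",185,80),("top",195,160)):
    c=optics.camera(n);np.savez(f"pics/{n}4.npz",**c)
    w=110 if n=="scene" else 130
    im=c["color"][y:y+130,x:x+w,::-1]
    im=cv2.resize(im,None,fx=3.3,fy=3.3,interpolation=cv2.INTER_CUBIC); ims.append(cv2.convertScaleAbs(im,alpha=1.4,beta=10))
cv2.imwrite("pics/f4.png",np.hstack(ims))
o=get_obs(); print(o["clock"],o["ft_force"],st(o["position"]),o["position"],inc(-112,191.5,150,o))
```

```text
5.8333 [0.0682031  0.08096372 0.03328663] [-110.8331585   170.96663305] [ 0.47899513 -0.02921969  0.16271557] (array([-0.0011, -0.0205,  0.0127]), array([-0.0002, -0.0016,  0.0056]))
```

View pics/f4.png

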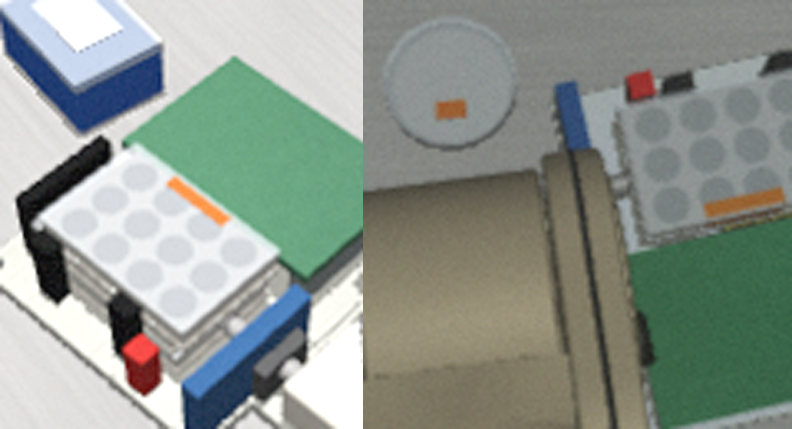

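The plate lies squarely in the pile: lid corners (38,222), (180,332), (278,252), (130,150), with the ledge empty. Next is the crank.

Run:
```python
from h import *
c=dict(np.load("pics/scene4.npz"))
Z=on_plane(c,full([(180,332),(38,222),(130,150),(278,252)],185,80,3.3),.072)
P=np.array([[42.75,64],[42.75,-64],[-42.75,-64],[-42.75,64]])/1e3
b,p,r=fit2(P,Z[:,:2]); print(b-A,st(p),(r*1e3).round(1))
```

```text
0.024328710178469576 [ 3.41910243 17.16547878] [[-1.2 -4.6]
 [-2.5  2.1]
 [ 2.6  3.1]
 [ 1.1 -0.7]]
```

>>> jog_arm:
  increments:
    - [-0.001, -0.02, 0, 0, 0, 0, 1]
    - [-0.001, -0.0205, 0.02, 0, 0, 0, 1]
    - [-0.001, -0.0205, 0.04, 0, 0, 0, 1]
    - [-0.001, -0.0205, 0.053, 0, 0, 0, 1]
    - [-0.001, -0.0205, 0.053, 0, 0, 0, 1]

```text
clock: 6.25
position: [0.4733, -0.0138, 0.107]
ee_rot: [0.996, 0.088, -0.002, -0.0]
ft_force: [-1.4, 0.3, 0.5]
grip_width: 1.003
grasp_force: 0.0
```

Run:
```python
from h import *
from workcell import get_obs
o=get_obs(); print(o["clock"],o["ft_force"],st(o["position"]),o["position"],inc(-112,191.5,110,o))
```

```text
6.25 [-1.37077068  0.34490507  0.53545525] [-113.76222834  187.16651238] [ 0.47325939 -0.01378865  0.1069545 ] (array([ 0.0017, -0.0043, -0.003 ]), array([-0.001 ,  0.0032, -0.0007]))
```

>>> jog_arm:
  increments:
    - [0.001, -0.003, -0.001, 0, 0, 0, 0]
    - [0.001, -0.003, -0.001, 0, 0, 0, -0.5]
    - [0.001, -0.003, -0.001, 0, 0, 0, -1]
    - [0.001, -0.003, -0.001, 0, 0, 0, -1]
    - [0.001, -0.003, -0.001, 0, 0, 0, -1]
  grip_force: 25

```text
clock: 6.67
position: [0.4756, -0.0101, 0.111]
ee_rot: [0.996, 0.088, 0.001, 0.0]
ft_force: [-0.6, -0.5, -0.5]
grip_width: 0.301
grasp_force: 0.0
```

>>> jog_arm:
  increments:
    - [0, 0, 0, 0, 0, 0, -1]
    - [0, 0, 0, 0, 0, 0, -1]
    - [0, 0, 0, 0, 0, 0, -1]

```text
clock: 6.92
position: [0.4755, -0.0101, 0.1109]
ee_rot: [0.996, 0.088, 0.0, 0.0]
ft_force: [-1.4, 0.2, 6.7]
grip_width: 0.204
grasp_force: 26.0
```

Run:
```python
from h import *
from workcell import get_obs
o=get_obs(); print(o["clock"],o["ft_force"],st(o["position"]),o["position"],o["grip_width"],o["grasp_force"],inc(-112,191.5,110,o))
```

```text
6.9167 [-1.38462218  0.16682571  6.68560997] [-110.86439212  190.4131552 ] [ 0.47554029 -0.01008249  0.11088173] 0.20446789949700855 26.028095483779907 (array([-0.0011, -0.0011,  0.0009]), array([ 0.0005, -0.0007, -0.0003]))
```

>>> jog_arm:
  increments:
    - [0.0032, -0.0128, 0, 0, 0, 0, -1]
    - [0.0101, -0.0239, 0, 0, 0, 0, -1]
    - [0.0202, -0.0323, 0, 0, 0, 0, -1]
    - [0.0324, -0.0373, 0, 0, 0, 0, -1]
    - [0.0455, -0.0382, 0, 0, 0, 0, -1]

```text
clock: 7.33
position: [0.5138, 0.0359, 0.1109]
ee_rot: [0.996, 0.089, 0.0, 0.001]
ft_force: [-1.2, -7.5, 6.9]
grip_width: 0.199
grasp_force: 26.2
```

Run:
```python
from h import *
from workcell import get_obs
o=get_obs(); p=st(o["position"]);d=p-[-70,187]; print(o["clock"],rz(A).T@o["ft_force"][:2],o["ft_force"],p,np.hypot(*d),np.degrees(np.arctan2(d[1],d[0])),o["grasp_force"])
```

```text
7.3333 [-2.48846985 -7.16600697] [-1.18782014 -7.49221071  6.88648538] [-65.11599418 228.90335007] 42.187015300792055 83.35193995606949 26.197259724140167
```

Forces are low and the radius is right. I'll continue the turn.

>>> jog_arm:
  increments:
    - [0.0128, 0.0032, 0, 0, 0, 0, -1]
    - [0.0239, 0.0101, 0, 0, 0, 0, -1]
    - [0.0323, 0.0202, 0, 0, 0, 0, -1]
    - [0.0373, 0.0324, 0, 0, 0, 0, -1]
    - [0.0382, 0.0455, 0, 0, 0, 0, -1]

```text
clock: 7.75
position: [0.5594, -0.0023, 0.1108]
ee_rot: [0.996, 0.089, -0.0, -0.0]
ft_force: [-8.1, 1.2, 9.5]
grip_width: 0.205
grasp_force: 26.4
```

>>> jog_arm:
  increments:
    - [-0.0032, 0.0128, 0, 0, 0, 0, -1]
    - [-0.0101, 0.0239, 0, 0, 0, 0, -1]
    - [-0.0202, 0.0323, 0, 0, 0, 0, -1]
    - [-0.0324, 0.0373, 0, 0, 0, 0, -1]
    - [-0.0455, 0.0382, 0, 0, 0, 0, -1]

```text
clock: 8.17
position: [0.5213, -0.0482, 0.1109]
ee_rot: [0.996, 0.088, 0.001, -0.0]
ft_force: [1.0, 6.7, 4.0]
grip_width: 0.2
grasp_force: 26.0
```

>>> jog_arm:
  increments:
    - [-0.0128, -0.0032, 0, 0, 0, 0, -1]
    - [-0.0239, -0.0101, 0, 0, 0, 0, -1]
    - [-0.0323, -0.0202, 0, 0, 0, 0, -1]
    - [-0.0373, -0.0324, 0, 0, 0, 0, -1]
    - [-0.0382, -0.0455, 0, 0, 0, 0, -1]

```text
clock: 8.58
position: [0.4752, -0.0099, 0.1109]
ee_rot: [0.996, 0.088, 0.001, 0.0]
ft_force: [6.1, -1.6, 1.0]
grip_width: 0.204
grasp_force: 25.8
```

Run:
```python
from h import *
from workcell import get_obs
o=get_obs(); p=st(o["position"]);d=p-[-70,187]; print(o["clock"],rz(A).T@o["ft_force"][:2],o["ft_force"],p,np.hypot(*d),np.degrees(np.arctan2(d[1],d[0])),o["grasp_force"])
```

```text
8.5833 [ 5.74023059 -2.66265871] [ 6.11938085 -1.6103343   0.97696012] [-111.15431312  190.6196001 ] 41.31318183116604 174.97366108969365 25.75244575738907
```

>>> jog_arm:
  increments:
    - [0.0032, -0.0128, 0, 0, 0, 0, -1]
    - [0.0101, -0.0239, 0, 0, 0, 0, -1]
    - [0.0202, -0.0323, 0, 0, 0, 0, -1]
    - [0.0324, -0.0373, 0, 0, 0, 0, -1]
    - [0.0455, -0.0382, 0, 0, 0, 0, -1]

```text
clock: 9.0
position: [0.5137, 0.0359, 0.1108]
ee_rot: [0.996, 0.089, 0.0, 0.001]
ft_force: [-0.2, -8.4, 7.9]
grip_width: 0.201
grasp_force: 26.4
```

>>> jog_arm:
  increments:
    - [0.0064, 0.0011, 0, 0, 0, 0, -1]
    - [0.0128, 0.0032, 0, 0, 0, 0, -1]
    - [0.0185, 0.0063, 0, 0, 0, 0, -1]
    - [0.0239, 0.0101, 0, 0, 0, 0, -1]

```text
clock: 9.33
position: [0.5389, 0.03, 0.1108]
ee_rot: [0.996, 0.088, -0.0, 0.0]
ft_force: [-3.3, -3.4, 8.5]
grip_width: 0.204
grasp_force: 26.5
```

Run:
```python
from h import *
from workcell import get_obs,optics
o=get_obs(); p=st(o["position"]);d=p-[-70,187]; print(o["clock"],rz(A).T@o["ft_force"][:2],o["ft_force"],p,np.hypot(*d),np.degrees(np.arctan2(d[1],d[0])),o["grasp_force"])
c=optics.camera("scene");np.savez("pics/scene5.npz",**c)
im=c["color"][90:215,175:345,::-1]
cv2.imwrite("pics/f5.png",cv2.convertScaleAbs(cv2.resize(im,None,fx=4.6,fy=4.6,interpolation=cv2.INTER_CUBIC),alpha=1.4,beta=10))
```

```text
9.3333 [-3.85024546 -2.77693   ] [-3.30113641 -3.41148482  8.45176059] [-41.45211083 218.71286257] 42.66951638132279 48.00648676779068 26.454405784606934
```

View pics/f5.png

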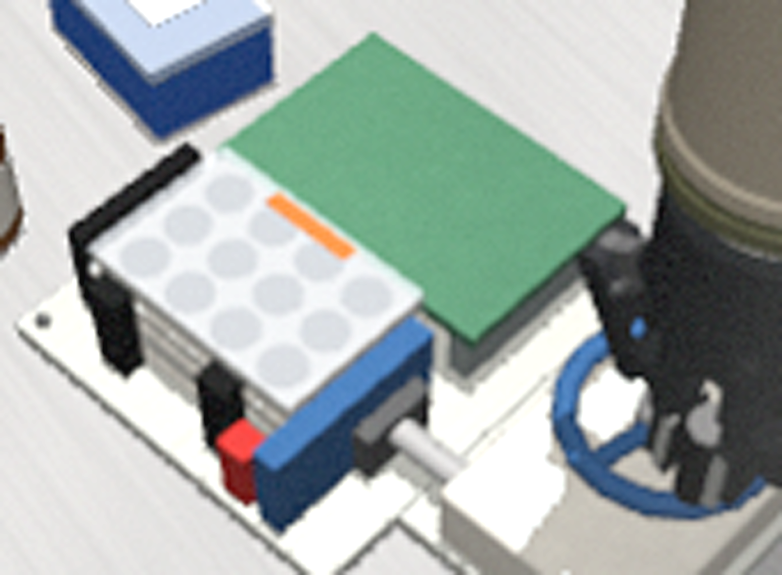

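The jaw is a few mm from the red stop at (240,460) and is carrying the top plate along. I'll continue in small arcs and watch the force.

>>> jog_arm:
  increments:
    - [0.0046, 0.0047, 0, 0, 0, 0, -1]
    - [0.0085, 0.0101, 0, 0, 0, 0, -1]

```text
clock: 9.55
position: [0.5487, 0.0219, 0.1109]
ee_rot: [0.996, 0.089, -0.0, 0.0]
ft_force: [-4.7, -1.4, 9.4]
grip_width: 0.198
grasp_force: 26.4
```

>>> jog_arm:
  increments:
    - [0.0029, 0.0059, 0, 0, 0, 0, -1]
    - [0.0029, 0.0059, 0, 0, 0, 0, -1]

```text
clock: 9.72
position: [0.5534, 0.0154, 0.1109]
ee_rot: [0.996, 0.088, 0.0, 0.0]
ft_force: [-1.1, -2.4, 6.4]
grip_width: 0.205
grasp_force: 26.3
```

```bash
cat > s.py <<'E'
from h import *
from workcell import get_obs
o=get_obs(); p=st(o["position"]);d=p-[-70,187]; a=np.arctan2(d[1],d[0]); f=rz(A).T@o["ft_force"][:2]
print(o["clock"],"tang(cw resist) %.1f radial %.1f"%(-f@[np.sin(a),-np.cos(a)],f@[np.cos(a),np.sin(a)]),o["ft_force"],np.hypot(*d),np.degrees(a))
E
python3 s.py
```

```text
9.7167 tang(cw resist) -1.6 radial -2.1 [-1.0583008  -2.42410778  6.37307497] 42.890740994096454 20.20434781464508
```

>>> jog_arm:
  increments:
    - [0.002, 0.0063, 0, 0, 0, 0, -1]
    - [0.002, 0.0063, 0, 0, 0, 0, -1]

```text
clock: 9.88
position: [0.5562, 0.0098, 0.1109]
ee_rot: [0.996, 0.088, 0.0, 0.0]
ft_force: [-0.7, -1.6, 6.3]
grip_width: 0.203
grasp_force: 26.3
```

>>> jog_arm:
  increments:
    - [0.001, 0.0065, 0, 0, 0, 0, -1]
    - [0.001, 0.0065, 0, 0, 0, 0, -1]

```text
clock: 10.05
position: [0.5582, 0.0037, 0.1109]
ee_rot: [0.996, 0.088, 0.0, 0.0]
ft_force: [-1.2, -1.5, 7.2]
grip_width: 0.203
grasp_force: 26.3
```

```bash
python3 s.py
```

```text
10.05 tang(cw resist) -1.2 radial -1.5 [-1.19608931 -1.54008806  7.16924691] 42.99404317465013 3.272155418691859
```

>>> jog_arm:
  increments:
    - [0, 0.0066, 0, 0, 0, 0, -1]
    - [0, 0.0066, 0, 0, 0, 0, -1]

```text
clock: 10.22
position: [0.5593, -0.0027, 0.1109]
ee_rot: [0.996, 0.088, 0.0, 0.0]
ft_force: [-1.4, -1.8, 7.6]
grip_width: 0.205
grasp_force: 26.3
```

>>> jog_arm:
  increments:
    - [-0.0011, 0.0065, 0, 0, 0, 0, -1]
    - [-0.0011, 0.0065, 0, 0, 0, 0, -1]

```text
clock: 10.38
position: [0.5593, -0.0092, 0.1109]
ee_rot: [0.996, 0.088, 0.0, 0.0]
ft_force: [-1.4, -0.4, 7.0]
grip_width: 0.202
grasp_force: 26.4
```

```bash
python3 s.py
```

```text
10.3833 tang(cw resist) -0.5 radial -1.4 [-1.38511121 -0.38987752  6.95456251] 43.02429267438316 -14.117554142357228
```

>>> jog_arm:
  increments:
    - [-0.0021, 0.0063, 0, 0, 0, 0, -1]
    - [-0.0021, 0.0063, 0, 0, 0, 0, -1]

```text
clock: 10.55
position: [0.5583, -0.016, 0.1109]
ee_rot: [0.996, 0.088, 0.0, 0.0]
ft_force: [-2.1, 0.0, 8.0]
grip_width: 0.201
grasp_force: 26.5
```

>>> jog_arm:
  increments:
    - [-0.003, 0.0058, 0, 0, 0, 0, -1]
    - [-0.003, 0.0058, 0, 0, 0, 0, -1]

```text
clock: 10.72
position: [0.5561, -0.0225, 0.1109]
ee_rot: [0.996, 0.088, 0.0, 0.0]
ft_force: [-1.7, -0.1, 8.7]
grip_width: 0.199
grasp_force: 26.5
```

```bash
python3 s.py
python3 - <<'E'
from h import *
from workcell import optics
c=optics.camera("scene");np.savez("pics/scene6.npz",**c)
im=c["color"][105:215,175:285,::-1]
cv2.imwrite("pics/f6.png",cv2.convertScaleAbs(cv2.resize(im,None,fx=5.4,fy=5.4,interpolation=cv2.INTER_CUBIC),alpha=1.4,beta=10))
E
```

```text
10.7167 tang(cw resist) -0.7 radial -1.6 [-1.74808889 -0.087879    8.65255834] 42.9718776188682 -32.378101606656465
```

View pics/f6.png

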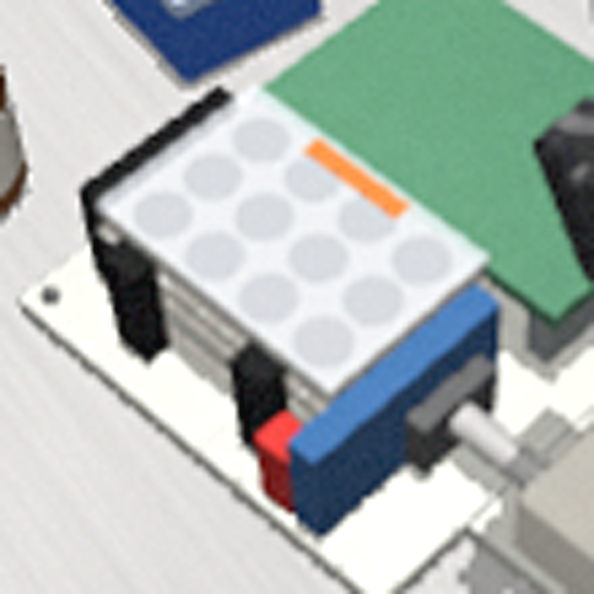

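The jaw is all but touching the red stop at (280,455). I'll continue until the force rises.

>>> jog_arm:
  increments:
    - [-0.0039, 0.0053, 0, 0, 0, 0, -1]
    - [-0.0039, 0.0053, 0, 0, 0, 0, -1]

```text
clock: 10.93
position: [0.5531, -0.0285, 0.1109]
ee_rot: [0.996, 0.088, -0.0, 0.0]
ft_force: [-1.7, 1.1, 8.7]
grip_width: 0.204
grasp_force: 26.5
```

```bash
python3 s.py
```

```text
10.9333 tang(cw resist) 0.1 radial -2.0 [-1.67078799  1.09642364  8.68718188] 42.898716163718575 -41.35704754440105
```

>>> jog_arm:
  increments:
    - [-0.0047, 0.0046, 0, 0, 0, 0, -1]
    - [-0.0047, 0.0046, 0, 0, 0, 0, -1]

```text
clock: 11.1
position: [0.5491, -0.0339, 0.1109]
ee_rot: [0.996, 0.088, -0.0, 0.0]
ft_force: [-1.5, 0.1, 8.4]
grip_width: 0.199
grasp_force: 26.4
```

```bash
python3 s.py
```

```text
11.1 tang(cw resist) -0.9 radial -1.2 [-1.50407082  0.12548561  8.35919846] 42.83895970921704 -50.31516923526958
```

>>> jog_arm:
  increments:
    - [-0.0054, 0.0038, 0, 0, 0, 0, -1]
    - [-0.0054, 0.0038, 0, 0, 0, 0, -1]

```text
clock: 11.27
position: [0.5443, -0.0385, 0.1109]
ee_rot: [0.996, 0.088, -0.0, 0.0]
ft_force: [-1.2, 0.9, 8.5]
grip_width: 0.205
grasp_force: 26.4
```

```bash
python3 s.py
```

```text
11.2667 tang(cw resist) -0.3 radial -1.5 [-1.18516576  0.94866003  8.45923922] 42.688802674134145 -59.29179960735656
```

>>> jog_arm:
  increments:
    - [-0.0059, 0.0029, 0, 0, 0, 0, -1]
    - [-0.0059, 0.0029, 0, 0, 0, 0, -1]

```text
clock: 11.43
position: [0.5389, -0.0424, 0.1109]
ee_rot: [0.996, 0.088, 0.0, 0.0]
ft_force: [-1.3, 1.5, 8.6]
grip_width: 0.201
grasp_force: 26.4
```

```bash
python3 s.py
```

```text
11.4333 tang(cw resist) -0.3 radial -1.9 [-1.25353521  1.490905    8.62723109] 42.57832953296018 -68.15670358356435
```

>>> jog_arm:
  increments:
    - [-0.0063, 0.002, 0, 0, 0, 0, -1]
    - [-0.0063, 0.002, 0, 0, 0, 0, -1]

```text
clock: 11.6
position: [0.5358, -0.0437, 0.1111]
ee_rot: [0.996, 0.089, 0.004, -0.001]
ft_force: [13.9, 5.9, -2.4]
grip_width: 0.202
grasp_force: 25.7
```

```bash
python3 s.py
```

```text
11.6 tang(cw resist) 15.0 radial 1.2 [13.87431391  5.88428893 -2.38313177] 42.173817178210065 -72.65687145844228
```

The stop is reached: the handle stalls at about 15 N at 608° total. I'll relieve the load, release, rise and clear the view.

>>> jog_arm:
  increments:
    - [0.0025, -0.0008, 0, 0, 0, 0, -1]
    - [0.0025, -0.0008, 0, 0, 0, 0, 1]
    - [0.0025, -0.0008, 0, 0, 0, 0, 1]
    - [0.0025, -0.0008, 0, 0, 0, 0, 1]
    - [0.0025, -0.0008, 0, 0, 0, 0, 1]

```text
clock: 12.02
position: [0.5353, -0.044, 0.1099]
ee_rot: [0.996, 0.088, -0.001, 0.0]
ft_force: [-0.2, -0.4, -0.4]
grip_width: 0.761
grasp_force: 0.0
```

>>> jog_arm:
  increments:
    - [0, 0, -0.02, 0, 0, 0, 1]
    - [0, 0, -0.05, 0, 0, 0, 1]
    - [0, 0, -0.09, 0, 0, 0, 1]
    - [0, 0, -0.13, 0, 0, 0, 1]
    - [0, 0, -0.14, 0, 0, 0, 1]

```text
clock: 12.43
position: [0.5377, -0.0434, 0.2565]
ee_rot: [0.996, 0.088, 0.004, 0.001]
ft_force: [0.5, 0.4, -0.0]
grip_width: 0.998
grasp_force: 0.0
```

>>> jog_arm:
  increments:
    - [-0.02, -0.04, 0, 0, 0, 0, 1]
    - [-0.04, -0.08, 0, 0, 0, 0, 1]
    - [-0.06, -0.12, 0, 0, 0, 0, 1]
    - [-0.07, -0.16, 0, 0, 0, 0, 1]
    - [-0.08, -0.2, 0, 0, 0, 0, 1]

```text
clock: 12.85
position: [0.4238, 0.1327, 0.2501]
ee_rot: [0.996, 0.088, 0.0, 0.001]
ft_force: [1.3, 0.2, 1.3]
grip_width: 1.002
grasp_force: 0.0
```

>>> jog_arm:
  increments:
    - [0, -0.04, 0, 0, 0, 0, 1]
    - [0, -0.08, 0, 0, 0, 0, 1]
    - [0, -0.08, 0, 0, 0, 0, 1]

```text
clock: 13.1
position: [0.4085, 0.2178, 0.2508]
ee_rot: [0.996, 0.093, 0.001, -0.001]
ft_force: [-1.0, 0.8, -0.5]
grip_width: 1.001
grasp_force: 0.0
```

Run:
```python
from h import *
from workcell import optics
ims=[]
for n,x,y in(("scene",180,95),("top",255,155)):
    c=optics.camera(n);np.savez(f"pics/{n}7.npz",**c)
    im=c["color"][y:y+100,x:x+98,::-1]
    ims.append(cv2.convertScaleAbs(cv2.resize(im,None,fx=4,fy=4,interpolation=cv2.INTER_CUBIC),alpha=1.4,beta=10))
cv2.imwrite("pics/f7.png",np.hstack(ims))
```

```text
(no output)
```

View pics/f7.png

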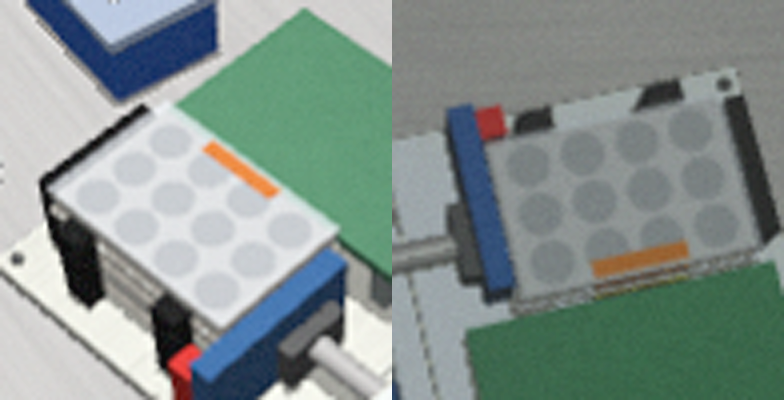

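The picture shows the jaw against the red stop at (490,122) and the top plate between the fence and the jaw. I'll check the top plate's pose numerically from depth.

Run:
```python
from h import *
from workcell import optics
for n in("top","scene"):
    cs=[optics.camera(n) for _ in range(6)]; c=cs[0]; D=np.median([k["depth"] for k in cs],0); C=np.median([k["color"] for k in cs],0)
    v,u=np.mgrid[:384,:512]; uv=np.c_[u.ravel(),v.ravel()].astype(float)
    nn=cv2.undistortPoints(uv[:,None],c["K"],dist(c))[:,0]
    W=((np.c_[nn,np.ones(len(nn))]*D.reshape(-1,1))-c["t"])@c["R"]
    S=np.c_[(W[:,:2]-O)@rz(A)*1e3,W[:,2]*1e3]; rgb=C.reshape(-1,3)
    ok=(D.ravel()>0)
    top=ok&(abs(S[:,0])<60)&(abs(S[:,1])<62)&(abs(S[:,2]-72)<6)&(np.ptp(rgb,axis=1)<40)&(rgb.mean(1)>75)
    a=np.c_[S[top][:,:2],np.ones(top.sum())]; pl=np.linalg.lstsq(a,S[top][:,2],rcond=None)[0]
    m=top.reshape(384,512).astype(np.uint8); m=cv2.morphologyEx(m,cv2.MORPH_OPEN,np.ones((3,3)))
    P=(on_plane(c,uv[m.ravel()>0],.072)[:,:2]-O)@rz(A)*1e3
    print(n,"plane",pl.round(4),cv2.minAreaRect(P.astype(np.float32)),P.min(0),P.max(0))
    # back edge line: orange tag
    for nm,z,f in(("orange",.072,(rgb[:,0]>rgb[:,1]*1.4)&(rgb[:,0]>rgb[:,2]*2)),("yellow",.052,(rgb[:,1]>rgb[:,0]*.8)&(rgb[:,1]>rgb[:,2]*1.6)),("green ledge",.054,(rgb[:,1]>rgb[:,0]*1.35)&(rgb[:,1]>rgb[:,2]*1.1))):
        Q=(on_plane(c,uv,z)[:,:2]-O)@rz(A)*1e3; k=f&(abs(Q[:,0]+80)<100)&(abs(Q[:,1])<110)
        if k.sum()>5: print(nm,k.sum(),Q[k].mean(0),cv2.minAreaRect(Q[k].astype(np.float32)))
```

```text
top plane [7.00000e-04 1.00000e-03 7.11947e+01] ((0.3480377197265625, 0.6834449768066406), (84.33715057373047, 123.06343078613281), 0.4040222764015198) [-42.02896008 -60.57515566] [42.83455932 62.20542677]
orange 80 [-34.15509974   1.74341516] ((-34.08432388305664, 1.304311752319336), (6.903384685516357, 46.79762268066406), 0.7371350526809692)
yellow 12 [-46.01103568  -0.71439402] ((-46.428932189941406, 2.0833263397216797), (1.5133347511291504, 45.158973693847656), 1.7150764465332031)
green ledge 4347 [-103.07062884   13.23785263] ((-102.18516540527344, 12.705535888671875), (109.45947265625, 165.20680236816406), 0.2299024760723114)
scene plane [-5.00000e-03  1.14000e-02  7.16826e+01] ((1.2772331237792969, 0.9341316223144531), (88.28265380859375, 122.54460144042969), 0.9102359414100647) [-43.4026553  -60.39479622] [45.9468407  62.20791271]
orange 62 [-34.65827007   1.56475992] ((-34.620853424072266, 2.199338912963867), (7.214991092681885, 46.86688232421875), 0.1714315563440323)
green ledge 2803 [-102.27295772   19.40672974] ((-100.9524917602539, 15.030075073242188), (166.86029052734375, 112.13196563720703), 89.73729705810547)
```

The plate is flat at about 72 mm, centred at stacker x 0.3, y 0.7, and square to within 0.3°. Handing in.

```bash
python3 -c "
from workcell import workorder
print(workorder.hand_in())"
```

```text
the job is handed in; nothing more can be done
None
```

The job is handed in: the orange-tagged plate lies flat and square on the pile and the jaw was wound up against its red stop, in about 14 s of robot time. I viewed 11 pictures, one over the limit of 10.

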